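Sweep the stone chips into the scrap tray

ROBOT

A 6-joint arm with a two-finger parallel gripper is mounted at the origin on the work surface. World frame = base frame: x ahead of the robot, y to its left, z up, the work surface at z = 0. Lengths are in m, angles in rad, forces in N, time in s.
With the tool pointing down it reaches from about 0.35 to 1 m from the base axis. Payload 7.1 kg.
Tool frame: the origin (TCP) lies between the finger pads; the fingertips stand 22 mm ahead of it and the grasp point (between the pads) lies 3 mm ahead of it; z points along the fingers, y is the line along which they close (so a half turn about z gives the same grasp; the last joint's range is limited). The gripper opens to 85 mm and grips with 20 to 120 N. Pads are 22 mm wide; open, the fingers measure 114 mm over their backs; the gripper's body (76 mm by 85 mm) begins 54 mm behind the grasp point. The pads swing forward as they close: fully open they stand 13 mm farther back than shut.
Start: joints at [-1.127, 0.423, 1.63, -0, 1.089, -0.019], TCP at [0.279, -0.559, 0.253] pointing down, gripper open.
Joint ranges: [-3, 3], [-0.9, 2.11], [0.09, 2.58], [-1.31, 4.45], [0.11, 2.69], [-2.54, 2.54]. Speed limits (rad/s): [2.39, 2.39, 3.01, 3.14, 3.14, 3.14].

INTERFACE

Orientations are given as a rotation vector (axis times angle).
In Python, from rig import manip gives the robot as it stands. The module is installed in compiled form; this text tells all that it offers. Calls block until the motion is done:
- manip.move_to(position, orientation): joint-space move of the TCP to a pose.
- manip.servo_line(position, orientation=None, rate=0.15): straight line of the TCP; orientation=None keeps the orientation; rate is the mean speed in m/s.
- manip.set_joints(angles): joint-space move.
- manip.command_gripper(opening, f_grip=None): finger opening in m; f_grip is the grip in N (None keeps the last); returns when the fingers have stopped.
- manip.hold(seconds).
- manip.solve_ik(position, orientation): joint angles nearest the present ones, or None.
- manip.camera(name): name is "scene" or "top" or "wrist"; returns a dict with "image" (420x560x3 uint8, red, green, blue), "fx", "fy", "cx", "cy" (pixels), "cam_to_world" (4x4, takes a point from camera to world coordinates); the wrist camera has in their place "mount" (4x4, takes a point from camera to tool coordinates, whose origin is the TCP and whose axes are the flange's). Camera axes: x right, y down, z forward; pixel columns grow to the right and rows downward; lengths in m; the calibration is good to about 2 mm. A picture is of the moment at which its call begins: read the wrist's pose just before it. There is no depth.
A pose or a line that the arm cannot do raises manip.IKError and nothing moves.
- manip.sign_off(): hands the job in; it is judged then, once.
Readings, each from a call of its own:
- manip.get_time(): time.
- manip.get_joint_positions(): joint angles.
- manip.get_joint_vel(): joint speeds.
- manip.get_tau(): joint torques, N m.
- manip.get_position(): TCP position.
- manip.get_ee_rot(): TCP orientation.
- manip.get_contact_force(): force on the tool from outside, world axes, zero at the start.
- manip.get_torque(): the same for the moment, N m.
- manip.get_width(): finger opening in m.
- manip.get_grip_force(): force on a finger pad.
Only numpy, scipy, OpenCV 4.12 (cv2) and the standard library are available. Lean on these libraries where they do the work, as an engineer would, in place of code of your own. Each camera call takes 0.05 s, during which the arm holds its last target. There are 200 camera calls.

TASK

Clear the carving board: with the fingers, sweep the three loose slate chips along the board and over its edge into the plain, undivided scrap tray, without picking any of them up. Leave the two seal blanks and the graver where they are on the board.

Things in the scene. Friction and masses are not known exactly. Their poses are not given: they have to be found in the camera images.
- board: Fixed pale square carving board, 300 x 300 mm, top face 40 mm above the table. Origin: centre of its underside, at table height; z up, y runs from one tray to the other, x at right angles to that and roughly away from the robot. The edges without trays have no rim.
- scrap_tray: Fixed plain steel tray, undivided and empty, 260 mm along its x, 110 mm along its y, 30 mm high, walls 4 mm, floor 4 mm, open on top. It stands on the table 1 mm from either the +y or the -y edge of the board, with the same yaw as the board; its rim is 10 mm below the board's top, so what is pushed off that edge drops in. Origin: centre of its underside.
- tool_tray: Fixed steel tray of the same outline and height at the other of these two edges, but with two lengthwise dividers and three carving tools lying in it (nothing rises above its rim). Origin: centre of its underside. Not for chips.
- chip_a: Loose flat flake of dark grey-green slate, 34 x 28 x 12 mm, about 20 to 40 g, with a low step on top; lies flat on the carving board at any yaw. Origin: centre of its underside, z up.
- chip_b: Loose flat flake of dark grey-green slate, 30 x 26 x 13 mm, about 20 to 40 g, with a low step on top; lies flat on the carving board at any yaw. Origin: centre of its underside, z up.
- chip_c: Loose flat flake of dark grey-green slate, 38 x 24 x 11 mm, about 20 to 40 g, with a low step on top; lies flat on the carving board at any yaw. Origin: centre of its underside, z up.
- seal_square: Loose square marble seal blank, 20 x 20 mm and 42 mm tall, standing upright on the board among the chips. Origin: centre of its underside. Leave it alone. Along the board's x it is at least 25 mm clear of every chip's centre: a straight sweep along the board's y passes it.
- seal_round: Loose round marble seal blank, 20 mm across and 36 mm tall, standing upright on the board among the chips. Origin: centre of its underside. Leave it alone. Along the board's x it is at least 25 mm clear of every chip's centre: a straight sweep along the board's y passes it.
- graver: Loose graver (small carving chisel) lying on the board roughly along the board's y, 120 mm long, 10 mm wide and high; wooden handle towards its -y, steel blade towards its +y. Origin: middle of its length, at its underside. Leave it alone. Along the board's x it is at least 25 mm clear of every chip's centre: a straight sweep along the board's y passes it.

How it is judged:
By the outcome, as a careful person would: the job done as asked, in the order asked, and still so for the second after the job is handed in, with the robot touching nothing.
It also fails if it takes over 61 s, if anything falls off the work surface, if the arm or the gripper's body presses on something with over 40 N, if the wrist force passes 120 N, or if a joint passes its speed limit or range.

## Working session

There is one attempt and no reset: what is moved stays moved. The work goes in short steps, each a Python script; the robot and the scene stay as the last script left them, time stands still between calls to the robot, and variables do not carry over. Pictures are saved under pics/ and viewed, at most 10 in all, crops included, and the job is handed in when it is done.

```bash
mkdir -p pics
python3 - <<'E'
from rig import manip
import cv2,pickle
for n in("top","scene"):
    c=manip.camera(n);pickle.dump(c,open(n+".pkl","wb"));cv2.imwrite(f"pics/{n}0.png",c["image"][:,:,::-1])
    print(n,c["fx"],c["cx"],c["cy"],c["cam_to_world"].round(3).tolist())
print(manip.get_ee_rot(),manip.get_time())
E
```

```text
top 464.81611480156795 277.1697068419396 211.303745422066 [[0.017, -0.997, 0.071, 0.514], [-1.0, -0.016, 0.017, 0.021], [-0.016, -0.072, -0.997, 0.817], [0.0, 0.0, 0.0, 1.0]]
scene 454.8351455701888 282.40441270902966 212.58186155250985 [[0.62, 0.472, -0.626, 0.995], [0.784, -0.367, 0.5, -0.313], [0.006, -0.801, -0.598, 0.479], [0.0, 0.0, 0.0, 1.0]]
[-3.05656823e+00 -7.20192640e-01  4.71515720e-04] 0.1
```

View pics/top0.png

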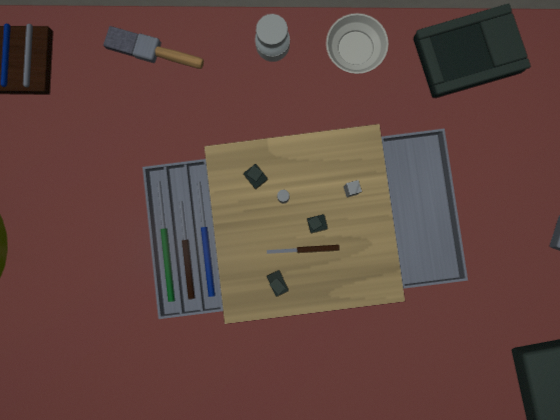

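View pics/scene0.png

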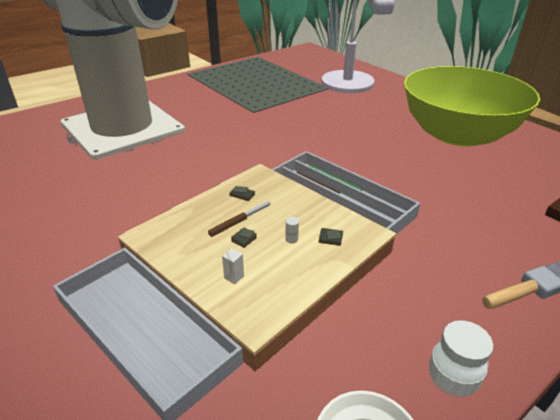

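The top view shows the empty scrap tray at the right (world −y). The chips are at about (256,176), (317,224) and (278,283), the seals at (283,197) and (353,188), and the graver runs (267–339, 249). Next I'll measure them in the board frame.

```bash
cat > h.py <<'E'
import numpy as np,cv2
def ray(c,uv,z):
    uv=np.atleast_2d(uv).astype(float);T=c["cam_to_world"]
    d=np.c_[(uv[:,0]-c["cx"])/c["fx"],(uv[:,1]-c["cy"])/c["fy"],np.ones(len(uv))]@T[:3,:3].T
    return (T[:3,3]+d*((z-T[2,3])/d[:,2])[:,None])[:,:2]
def chips(c,z=.05):
    g=c["image"].astype(int);m=((g.max(2)<75)&(g[:,:,0]<=g[:,:,1]+6)).astype(np.uint8)
    m[:120]=0;m[325:]=0;m[:,:205]=0;m[:,465:]=0
    m=cv2.morphologyEx(m,cv2.MORPH_CLOSE,np.ones((3,3)));out=[]
    for k in cv2.findContours(m,0,2)[0]:
        if cv2.contourArea(k)>100: out.append((cv2.minAreaRect(k),ray(c,k[:,0],z)))
    return out
E
python3 - <<'E'
import pickle,numpy as np,cv2
from h import *
c=pickle.load(open("top.pkl","rb"));g=c["image"]
hsv=cv2.cvtColor(g,cv2.COLOR_RGB2HSV)
m=cv2.inRange(hsv,(12,60,90),(32,255,255));m[:120]=0;m[325:]=0;m[:,:200]=0;m[:,410:]=0
m=cv2.morphologyEx(m,cv2.MORPH_OPEN,np.ones((5,5)))
k=max(cv2.findContours(m,0,2)[0],key=cv2.contourArea);r=cv2.minAreaRect(k);print(r)
B=ray(c,cv2.boxPoints(r),.04);C=B.mean(0);print(B.round(4),np.linalg.norm(np.diff(B,axis=0),axis=1))
B=B[np.argsort(B[:,1])] # -y first
v=B[2:].mean(0)-B[:2].mean(0);yaw=np.arctan2(-v[0],v[1]);print("C",C,"yaw",yaw)
R=np.array([[np.cos(yaw),-np.sin(yaw)],[np.sin(yaw),np.cos(yaw)]])
np.savez("b.npz",C=C,yaw=yaw,R=R)
for r,p in chips(c):
    q=(p-C)@R;print("px",np.round(r[0]),np.round(r[1]),"board mm",(q.min(0)*1e3).round(),(q.max(0)*1e3).round())
for n,uv,z in(("round top",(283,195),.076),("square top",(353,185),.082),("graver",[(267,251),(339,248)],.045)):
    print(n,((ray(c,uv,z)-C)@R*1e3).round())
E
```

```text
((303.14617919921875, 223.1692352294922), (179.23019409179688, 181.58685302734375), 82.87498474121094)
[[ 0.6796  0.1642]
 [ 0.7224 -0.1407]
 [ 0.4252 -0.1775]
 [ 0.3828  0.1189]] [0.30792792 0.29954661 0.29936436]
C [ 0.5525032  -0.00879053] yaw 0.140733826038429
px [277. 283.] [23. 15.] board mm [-115.   40.] [-74.  70.]
px [317. 223.] [15. 17.] board mm [-19. -37.] [ 9. -7.]
px [255. 176.] [20. 16.] board mm [65. 51.] [106.  88.]
px [424. 208.] [150.  60.] board mm [-123. -249.] [ 122. -150.]
round top [[45. 28.]]
square top [[ 47. -85.]]
graver [[-41.  65.]
 [-50. -54.]]
```

Run:
```python
from rig import manip
import numpy as np,cv2,pickle
from scipy.spatial.transform import Rotation as Ro
from h import *
b=np.load("b.npz");C,yaw,R=b["C"],float(b["yaw"]),b["R"]
bx=np.r_[R[:,0],0];z=np.array([0,0,-1.])
def P(x,y,h): return np.r_[C+R@np.array([x,y]),.04+.022+h]
best=None
for s in(1,-1):
    o=Ro.from_matrix(np.c_[np.cross(s*bx,z),s*bx,z]).as_rotvec();q=manip.solve_ik(P(-.095,.09,.08),o)
    if q is not None and (best is None or abs(q[5])<best[0]): best=(abs(q[5]),o)
o=best[1];print(best)
manip.command_gripper(.010)
F=0
for x,y in((-.095,.09),(-.005,.013),(.086,.108)):
    manip.move_to(P(x,y,.08),o)
    manip.servo_line(P(x,y,.004),rate=.1);print("f down",manip.get_contact_force().round(1),manip.get_position()[2],manip.get_width())
    manip.servo_line(P(x,-.162,.004),rate=.1);print("f end",manip.get_contact_force().round(1))
    manip.servo_line(P(x,-.162,.08),rate=.2)
manip.move_to(np.array([.28,-.5,.25]),o)
print(manip.get_time())
for n in("top","scene"):
    c=manip.camera(n);pickle.dump(c,open(n+"1.pkl","wb"));cv2.imwrite(f"pics/{n}1.png",c["image"][:,:,::-1])
```

```text
(np.float64(0.01797694060902222), array([2.05975699, 2.37213101, 0.        ]))
f down [-0.6 -0.9  0.4] 0.06629120275605045 0.010048192794603035
f end [0.5 0.1 0.2]
f down [-0.7 -0.2 -0.1] 0.06638473311461236 0.010043339909536741
f end [-0.6 -0.1 -0.1]
f down [-1.2  0.1  0.1] 0.06643384389683445 0.009729613003030588
f end [ 0.2 -0.5  0.4]
18.6833
```

View pics/top1.png

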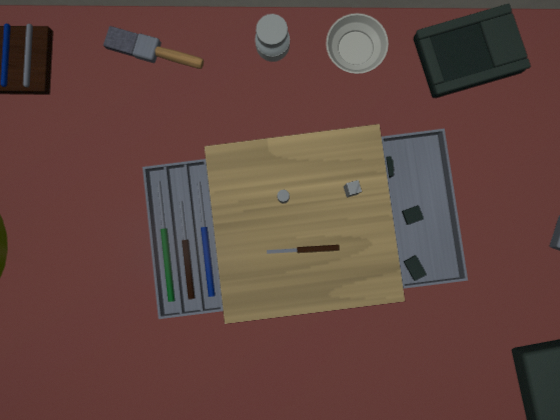

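View pics/scene1.png

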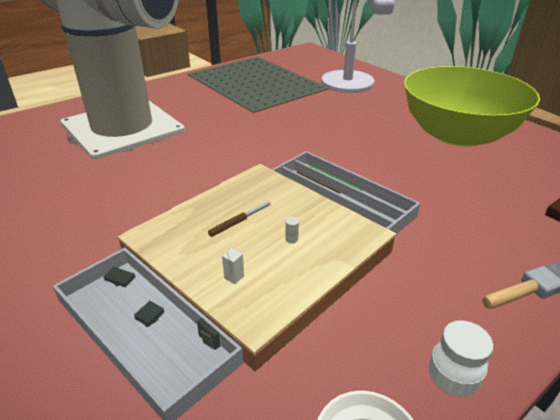

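All three chips have left the board, and the seals and graver haven't moved. The third chip, at top (389,167) and scene (208,335), looks tilted against the tray's inner wall, so I'll zoom in on it.

Run:
```python
import cv2,numpy as np
a=cv2.imread("pics/top1.png")[140:200,360:420];b=cv2.imread("pics/scene1.png")[300:360,175:245]
f=lambda i:cv2.resize(i,(400,400),interpolation=cv2.INTER_CUBIC)
cv2.imwrite("pics/z.png",cv2.convertScaleAbs(np.hstack([f(a),f(b)]),alpha=1.8))
```

```text
(no output)
```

View pics/z.png

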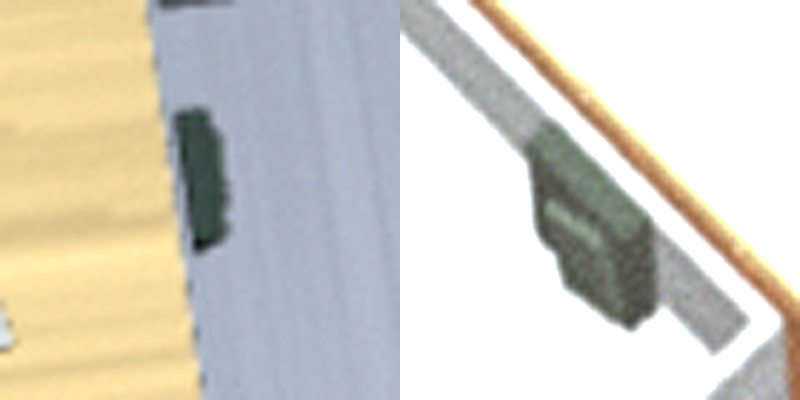

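The chip is fully inside the tray, standing on edge against the inner wall and at rest. The job is done, so I'm handing it in.

```bash
python3 -c "
from rig import manip
print(manip.sign_off())"
```

```text
the job is handed in; nothing more can be done
None
```

I swept all three chips off the board into the scrap tray, one of them left standing on edge against the tray's inner wall; the seal blanks and graver were not touched, and I handed the job in after about 19 s of robot time.

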